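# Set the stop pin in the hidden socket of the carving bench's work head

### The job

Take the steel stop pin out of its wooden block and, pressing lightly, slide its nose round on the work head's cover plate until it drops into the socket hidden under the flush spring shutter; push it fully home, upright with its collar down on the plate, and let go so that it stays there. Never bear on the work head with more than 40 N, and leave the mallet, the two chisels and the stone offcut where they are.

Things in the scene. Friction and masses are not known exactly. Their poses are not given: they have to be found in the camera images.
- pin: loose steel stop pin, 0.2 to 0.4 kg, 84 mm tall, upright, nose down in the wooden block at the start. Origin at the nose tip, z up along the pin. Conical nose, 6 mm across at the tip, 16 mm at z = 10 mm; round shank 16 mm across to z = 28 mm; round collar 32 mm across, z = 28 to 34 mm; above it, to z = 84 mm, a square grip 22 by 22 mm, its sides along the pin's x and y
- stand: fixed wooden block 80 by 80 mm, 40 mm tall; origin at the centre of its underside. In the middle of its top a round hole 21 mm wide, 34 mm deep, in which the pin stands loosely, collar on the block, nose tip 12 mm above the bench; lift the pin 30 mm straight up to free it
- head: fixed round iron work head bolted to the bench: flange 176 mm across, 12 mm thick, with six bolt heads; above it a smooth flat rigid steel cover plate 140 mm across, which does not turn, its top 60 mm above the bench. Origin on its axis at the underside, z up
- plate_centre (a point): centre of the cover plate's top, on the head's axis. The socket, a hole 18.5 mm wide, is centred 45 mm from this point; its direction is unknown, differs each time (any angle, unrelated to the head's yaw or bolts) and cannot be seen: a flush shutter of the same steel fills it. A nose tip pressed on the plate on the 45 mm circle (within 4 mm in or out) sinks in once over it
- shutter (a joint): travel of the spring shutter in the socket, m: 0 = flush with the plate (closed), grows as it is pressed down, stop at 0.032; about 0.028 with the pin fully home. Its spring gives about 1 N at the start and 2 N at the end, less than the pin's weight, so a pin that is home stays home
- mallet: bystander: round wooden mason's mallet standing on its head, handle up, 116 mm across, 235 mm tall; origin at the centre of its underside
- chisel_wide: bystander: steel stone chisel lying flat, 200 mm long, 14 mm thick, 30 mm blade; origin at its underside near the middle, x along it to the blade
- chisel_narrow: bystander: steel stone chisel lying flat, 200 mm long, 14 mm thick, 16 mm blade; origin at its underside near the middle, x along it to the blade
- offcut: bystander: stone offcut 90 by 60 by 45 mm; origin at the centre of its underside

How it is judged:
By the outcome, as a careful person would: the job done as asked, in the order asked, and still so for the second after the job is handed in, with the robot touching nothing.
It also fails if it takes over 72 s, if anything falls off the work surface, if the arm or the gripper's body presses on something with over 40 N, if the wrist force passes 120 N, or if a joint passes its speed limit or range.

### The arm

A 6-joint arm with a two-finger parallel gripper is mounted at the origin on the work surface. World frame = base frame: x ahead of the robot, y to its left, z up, the work surface at z = 0. Lengths are in m, angles in rad, forces in N, time in s.
With the tool pointing down it reaches from about 0.35 to 1 m from the base axis. Payload 7.1 kg.
Tool frame: the origin (TCP) lies midway between the tips of the shut fingers; the grasp point (between the pads) lies env.grip_depth behind it (env.grip_depth is the distance from the TCP to the grasp point, in m); z points along the fingers, y is the line along which they close (so a half turn about z gives the same grasp; the last joint's range is limited). The gripper opens to 85 mm and grips with 20 to 120 N. Pads are 22 mm wide; open, the fingers measure 114 mm over their backs; the gripper's body (76 mm by 85 mm) begins 54 mm behind the grasp point. The pads swing forward as they close: fully open they stand 13 mm farther back than shut.
Start: joints at [-1.211, 0.423, 1.63, -0, 1.089, -0.019], TCP at [0.231, -0.581, 0.231] pointing down, gripper open.
Joint ranges: [-3, 3], [-0.9, 2.11], [0.09, 2.58], [-1.31, 4.45], [0.11, 2.69], [-2.54, 2.54]. Speed limits (rad/s): [2.39, 2.39, 3.01, 3.14, 3.14, 3.14].

### API

Orientations are given as a rotation vector (axis times angle).
In Python, from workcell import sense, capture, camera_model, env, spotter gives the robot as it stands.
- The arm moves only by the tool servo_tool, never from a script. Its argument "plan" is one flat list of numbers, 7 for each row, row after row: the shift along the tool's x, y, z in fractions of the full range, 1 being 50 cm, then the turn, a rotation vector about the tool's x, y, z in shares of 180 degrees (1.0 is 180 degrees), then the finger opening in cm, from 0 to 8.54. In form: [x, y, z, rx, ry, rz, grip, x, y, z, rx, ry, rz, grip, ...]. A call has 1 to 5 rows; each row is the pose to reach, as a shift and turn from the pose commanded when the call began, along the tool's axes at that moment; what a row does not reach only later rows make up. A row lasts 1/8 s, in which the tool goes at most 62.5 mm and 10.7 degrees, less where a joint would pass 70% of its speed; a pose out of reach is approached as far as the arm can. Shift and turn numbers lie between -1 and 1, and a call with a number outside is refused. A call with a gripper value outside its range is refused whole. The fingers move at their own pace and stop on an object; the grip force is fixed at half the most. Time passes only in rows, so rows that repeat a pose let the fingers close. It gives the time, the measured TCP pose, the force, the opening and the grip force at its end, in the units of the state.
- sense(): the state, without advancing time (a new reading comes with each control period).
- capture(name): name is "scene" or "top" or "wrist"; returns (picture, depth): 480x640x3 uint8, red, green, blue; 480x640 float32, m along the optical axis (not along the pixel's ray), 0 where there is no reading.
- camera_model(name): a dict with "mtx" (3x3 intrinsics, pixels), "extrinsics" (4x4, takes a point from world to camera coordinates). Camera axes: x right, y down, z forward; pixel columns grow to the right and rows downward; lengths in m; the calibration is good to about 2 mm. The wrist camera is an equidistant fisheye: a pixel r from the principal point sees the ray r / f radians off the axis. A picture is of the moment at which its call begins: read the wrist's pose just before it. camera_model takes no time and is no camera call; for the wrist camera it gives the pose at the moment of the call.
- env.hand_in(): hands the job in; it is judged then, once.
Trained networks look in the newest picture that a camera, given by its name, has taken for a name from the list of things; names that differ only in an ending like _2 or _b are one class to them, and where a whole thing is asked for, a point or a joint stands for the part that bears it (a point fixed in the world has none). Each returns a list of dicts, best first, with "p" (0 to 1); they miss things now and then, are a little off and sometimes report something else, mostly with a low value. They report only what shows in the picture. A call takes as long as a camera call.
- spotter.boxes_of(label, camera): "bbox" ([left, top, width, height] in pixels, round what is visible of it).
- spotter.trace(label, camera): "region" (480x640 bool, what is visible of it) and "bbox" ([left, top, width, height] in pixels, round what is visible of it).
- spotter.place_of(label, camera): "location" ([column, row] in pixels: a listed point, or the origin of a listed thing).
The state is a dict: "time": time; "joint_pos": joint angles; "qvel": joint speeds; "effort": joint torques, N m; "tool_pos": TCP position; "tcp_rot": TCP orientation; "ft_force": force on the tool from outside, world axes, zero at the start; "ft_torque": the same for the moment, N m; "width": opening from 0.0 (shut) to 1.0 (fully open); "finger_force": force on a finger pad.
Only numpy, scipy, OpenCV 4.12 (cv2) and the standard library are available. Lean on these libraries where they do the work, as an engineer would, in place of code of your own. Each camera call takes 0.05 s, during which the arm holds its last target. There are 200 camera calls.

## Working session

There is one attempt and no reset: what is moved stays moved. The work goes in short steps, Python scripts to look and compute and a tool call to move; the robot and the scene stay as the last step left them, time stands still between calls to the robot, and variables do not carry over. Pictures are saved under pics/ and viewed, at most 10 in all, crops included, and the job is handed in when it is done.

Besides the shell and the picture viewer there is one more tool, called after "Call:" by a JSON object that holds its "method" and its "body", one argument or row to a line. servo_tool: Moves the arm, as the interface text tells. Its arguments: {"type":"object","properties":{"plan":{"type":"array"}},"required":["plan"]}

```bash
mkdir -p pics; ls
cat > h.py <<'E'
import numpy as np, cv2
from scipy.spatial.transform import Rotation as R
from workcell import sense, capture, camera_model, env, spotter
def world(cam, uv, d):
    m=camera_model(cam); K=np.array(m["mtx"]); T=np.linalg.inv(np.array(m["extrinsics"]))
    uv=np.atleast_2d(uv).astype(float); d=np.atleast_1d(d)
    p=np.c_[(uv[:,0]-K[0,2])/K[0,0]*d,(uv[:,1]-K[1,2])/K[1,1]*d,d]
    return p@T[:3,:3].T+T[:3,3]
def cloud(cam,region,depth):
    v,u=np.nonzero(region&(depth>0)); return world(cam,np.c_[u,v],depth[v,u])
E
python3 - <<'E'
from h import *
s=sense(); print(s["time"],s["tool_pos"],s["tcp_rot"],s["ft_force"],env.grip_depth)
out=[]
for c in ("scene","top"):
    im,d=capture(c); np.savez(f"{c}.npz",im=im,d=d); out.append(im)
    for l in ("pin","stand","head","mallet","chisel_wide","chisel_narrow","offcut"):
        r=spotter.trace(l,c)
        if not r: print(c,l,None); continue
        r=r[0]; P=cloud(c,r["region"],d)
        print(c,l,round(r["p"],2),r["bbox"],"med",np.median(P,0).round(3),"lo",np.percentile(P,3,0).round(3),"hi",np.percentile(P,97,0).round(3))
        np.save(f"{c}_{l}.npy",P)
    for l in ("plate_centre","pin","head"):
        r=spotter.place_of(l,c)
        if r: print(c,l,"place",r[0]["location"],round(r[0]["p"],2))
cv2.imwrite("pics/a.png",cv2.resize(np.vstack(out)[:,:,::-1],(400,600))); 
cv2.imwrite("pics/top.png",out[1][:,:,::-1]); cv2.imwrite("pics/scene.png",out[0][:,:,::-1])
E
```

```text
pics
0.0 [ 0.23094535 -0.58015904  0.2305429 ] [-3.08389547e+00 -5.91178790e-01  4.34544959e-04] [ 0.12364182  0.40142635 -0.07515745] 0.0187
scene pin 0.59 [365.8, 186.0, 12.5, 22.8] med [0.542 0.192 0.073] lo [0.525 0.185 0.043] hi [0.547 0.205 0.097]
scene stand 0.6 [350.0, 190.9, 38.9, 36.2] med [0.554 0.185 0.038] lo [0.494 0.152 0.004] hi [0.58  0.237 0.042]
scene head 0.69 [199.5, 218.0, 81.8, 77.2] med [ 0.543 -0.137  0.058] lo [ 0.464 -0.208  0.008] hi [ 0.598 -0.06   0.062]
scene mallet 0.71 [452.5, 131.0, 56.8, 96.7] med [0.653 0.403 0.118] lo [0.598 0.365 0.008] hi [0.693 0.459 0.233]
scene chisel_wide 0.75 [237.8, 306.2, 50.5, 81.8] med [ 0.732 -0.172  0.011] lo [ 0.647 -0.188  0.004] hi [ 0.837 -0.162  0.015]
scene chisel_narrow 0.6 [363.9, 251.0, 45.9, 73.1] med [0.73  0.121 0.012] lo [0.636 0.108 0.001] hi [0.824 0.137 0.016]
scene offcut 0.75 [96.5, 334.5, 63.2, 55.1] med [ 0.671 -0.423  0.043] lo [ 0.62  -0.459  0.008] hi [ 0.709 -0.388  0.046]
scene plate_centre place [239.5, 240.1] 0.97
scene pin place [370.2, 211.4] 0.7
scene head place [237.7, 258.2] 0.64
top pi
[... 227 characters left out ...]
9 [332.4, 254.5, 72.7, 68.4] med [ 0.515 -0.125  0.059] lo [ 0.443 -0.201  0.01 ] hi [ 0.594 -0.055  0.063]
top mallet 0.91 [92.4, 209.8, 69.2, 50.0] med [0.633 0.407 0.121] lo [0.591 0.367 0.029] hi [0.687 0.46  0.236]
top chisel_wide 0.97 [374.6, 159.1, 15.3, 83.4] med [ 0.707 -0.169  0.011] lo [ 0.645 -0.188  0.001] hi [ 0.832 -0.16   0.017]
top chisel_narrow 0.85 [256.4, 167.1, 12.5, 73.0] med [0.718 0.125 0.013] lo [0.639 0.113 0.004] hi [0.817 0.139 0.018]
top offcut 0.81 [466.7, 205.6, 40.8, 42.4] med [ 0.658 -0.418  0.044] lo [ 0.615 -0.458  0.004] hi [ 0.704 -0.385  0.048]
top plate_centre place [375.0, 282.4] 0.66
top pin place [234.1, 282.8] 0.55
top head place [367.9, 290.2] 0.93
```

View pics/top.png

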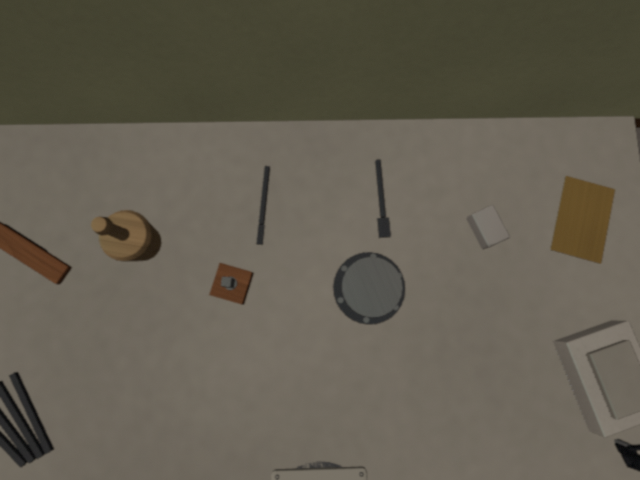

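View pics/scene.png

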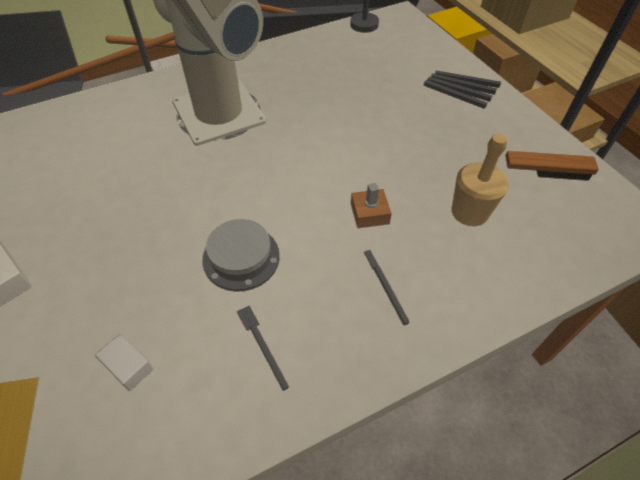

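The top view shows the stand and pin near (230,284) and the plate near (373,287). The scene view agrees, and the bystanders are well clear of the path.

Run:
```python
from h import *
for c in ("scene","top"):
    P=np.load(f"{c}_head.npy"); Q=P[(P[:,2]>.05)&(P[:,2]<.07)][:,:2].astype(np.float32)
    hull=cv2.convexHull(Q)[:,0]
    A=np.c_[2*hull,np.ones(len(hull))]; x=np.linalg.lstsq(A,(hull**2).sum(1),rcond=None)[0]
    print(c,"plate mean",Q.mean(0),"circ",cv2.minEnclosingCircle(Q),"fit",x[:2],np.sqrt(x[2]+x[:2]@x[:2]), "z",np.median(P[P[:,2]>.05][:,2]))
    P=np.load(f"{c}_stand.npy"); Q=P[(P[:,2]>.033)&(P[:,2]<.047)][:,:2].astype(np.float32)
    print(c,"stand",cv2.minAreaRect(Q))
    P=np.load(f"{c}_pin.npy"); Q=P[P[:,2]>.09]
    print(c,"pin top",len(Q),Q.mean(0), cv2.minAreaRect(Q[:,:2].astype(np.float32)))
# place_of with plane z
def onplane(c,uv,z):
    a=world(c,uv,[0.5])[0];b=world(c,uv,[1.])[0]; return a+(b-a)*(z-a[2])/(b[2]-a[2])
print(onplane("scene",[239.5,240.1],.06),onplane("top",[375,282.4],.06))
s=sense(); print(R.from_rotvec(s["tcp_rot"]).as_matrix().round(3)); 
m=camera_model("wrist"); print(m["mtx"]); T=np.linalg.inv(m["extrinsics"]); print(T.round(3))
```

```text
scene plate mean [ 0.5228432  -0.13310346] circ ((0.5179160237312317, -0.1330375373363495), 0.0714486837387085) fit [ 0.51855794 -0.1318822 ] 0.06995733930964387 z 0.05903186147658235
scene stand ((0.5334576368331909, 0.1977282613515854), (0.0802968293428421, 0.08510643988847733), 73.56102752685547)
scene pin top 65 [0.53627555 0.1957035  0.0950066 ] ((0.5349676012992859, 0.1957276314496994), (0.019901474937796593, 0.02151213400065899), 83.11497497558594)
top plate mean [ 0.51838934 -0.13027516] circ ((0.5191953182220459, -0.1306181699037552), 0.07020045816898346) fit [ 0.51887739 -0.13049915] 0.06941506107484993 z 0.06033812382313175
top stand ((0.53483647108078, 0.1993567943572998), (0.08032828569412231, 0.07968191057443619), 72.46658325195312)
top pin top 97 [0.53486159 0.19835228 0.09608833] ((0.5349496006965637, 0.19854429364204407), (0.022154659032821655, 0.020275313407182693), 88.09610748291016)
[ 0.51277924 -0.12450282  0.06      ] [ 0.52819052 -0.139276    0.06      ]
[[ 0.929  0.37   0.   ]
 [ 0.37  -0.929 -0.   ]
 [-0.     0.    -1.   ]]
[[371.64829954   0.         322.48975681]
 [  0.         371.64829954 244.47296436]
 [  0.           0.           1.        ]]
[[ 0.371 -0.893 -0.254  0.296]
 [-0.929 -0.356 -0.102 -0.555]
 [ 0.001  0.274 -0.962  0.374]
 [ 0.     0.     0.     1.   ]]
```

The manual's scale: shifts go in shares of 50 cm and turns go in shares of 180 degrees. Converting my numbers, -21.5 cm / 50 = -0.43, 20 cm / 50 = 0.4, -0.75 rad / 3.1416 = -0.2387.

Call:
{"method": "servo_tool", "body": {
  "plan": [0.08, -0.086, 0, 0, 0, -0.0477, 8.5, 0.16, -0.172, 0, 0, 0, -0.0955, 8.5, 0.24, -0.258, 0, 0, 0, -0.1432, 8.5, 0.32, -0.344, 0, 0, 0, -0.191, 8.5, 0.4, -0.43, 0, 0, 0, -0.2387, 8.5]
}}

```text
time: 1.72
tool_pos: [0.338, -0.3054, 0.2316]
tcp_rot: [2.65, 1.686, 0.001]
ft_force: [1.5, -0.7, 0.6]
width: 0.994
finger_force: 0.0
```

```bash
cat >> h.py <<'E'
def to(p,yaw=None):
    "shift (cm) in the tool axes, and turn, from the present pose to world point p with tool down, x at yaw (deg)"
    s=sense(); M=R.from_rotvec(s["tcp_rot"]); sh=M.inv().apply(np.array(p)-s["tool_pos"])*100
    rv=None
    if yaw is not None:
        c,n=np.cos(np.radians(yaw)),np.sin(np.radians(yaw))
        G=R.from_matrix(np.array([[c,n,0],[n,-c,0],[0,0,-1.]])); rv=(M.inv()*G).as_rotvec().round(3)
    print("to",sh.round(2),rv,"yaw",np.degrees(np.arctan2(*M.as_matrix()[1::-1,0])).round(1)); return sh
E
python3 -c "
from h import *
to((.535,.198,.2),85.5)"
```

```text
to [53.94 -3.48  3.15] [ 0.001  0.    -0.359] yaw 64.9
```

To row units: 30 cm / 50 = 0.6, 24 cm / 50 = 0.48, -0.36 rad / 3.1416 = -0.1146.

Call:
{"method": "servo_tool", "body": {
  "plan": [0.12, -0.008, 0.006, 0, 0, -0.0318, 8.5, 0.24, -0.016, 0.012, 0, 0, -0.0637, 8.5, 0.36, -0.024, 0.018, 0, 0, -0.0955, 8.5, 0.48, -0.032, 0.024, 0, 0, -0.1146, 8.5, 0.6, -0.04, 0.03, 0, 0, -0.1146, 8.5]
}}

```text
time: 2.35
tool_pos: [0.4484, -0.0253, 0.2166]
tcp_rot: [2.309, 2.129, 0.001]
ft_force: [0.3, -1.3, 0.6]
width: 0.998
finger_force: 0.0
```

```bash
python3 -c "
from h import *
to((.535,.198,.2),85.5)"
```

```text
to [22.96  6.82  1.67] [ 0.001  0.    -0.003] yaw 85.3
```

To row units: 23 cm / 50 = 0.46, 22.8 cm / 50 = 0.456.

Call:
{"method": "servo_tool", "body": {
  "plan": [0.114, 0.034, 0.008, 0, 0, 0, 8.5, 0.228, 0.068, 0.016, 0, 0, 0, 8.5, 0.342, 0.102, 0.024, 0, 0, 0, 8.5, 0.456, 0.136, 0.032, 0, 0, 0, 8.5, 0.46, 0.136, 0.032, 0, 0, 0, 8.5]
}}

```text
time: 2.98
tool_pos: [0.5355, 0.2, 0.2001]
tcp_rot: [2.306, 2.133, 0.002]
ft_force: [-0.2, -0.1, 0.7]
width: 0.993
finger_force: 0.0
```

Run:
```python
from h import *
to((.535,.198,.2),85.5)
m=camera_model("wrist"); im,d=capture("wrist"); np.savez("w.npz",im=im,d=d)
K=np.array(m["mtx"]);T=np.linalg.inv(m["extrinsics"])
v,u=np.nonzero(d>0); x=u-K[0,2]; y=v-K[1,2]; r=np.hypot(x,y); th=r/K[0,0]
z=d[v,u]; rho=z*np.tan(th)/np.maximum(r,1e-9)
P=np.c_[rho*x,rho*y,z]@T[:3,:3].T+T[:3,3]; np.save("wP.npy",P)
near=np.hypot(P[:,0]-.535,P[:,1]-.198)<.035
for lo,hi,n in((.085,.105,"pintop"),(.033,.05,"stand")):
    q=P[(near if n=="pintop" else np.hypot(P[:,0]-.535,P[:,1]-.198)<.065)&(P[:,2]>lo)&(P[:,2]<hi)]
    print(n,len(q),q.mean(0),cv2.minAreaRect(q[:,:2].astype(np.float32)))
cv2.imwrite("pics/w.png",im[:,:,::-1])
```

```text
to [-0.2  -0.03  0.01] [ 0.001 -0.001  0.001] yaw 85.5
pintop 1058 [0.5357464  0.19966771 0.09527822] ((0.535624086856842, 0.19835726916790009), (0.022677667438983917, 0.022134630009531975), 82.96913146972656)
stand 7517 [0.53594387 0.20179022 0.04013859] ((0.5356059074401855, 0.19830916821956635), (0.08091995865106583, 0.08085144311189651), 72.59616088867188)
```

View pics/w.png

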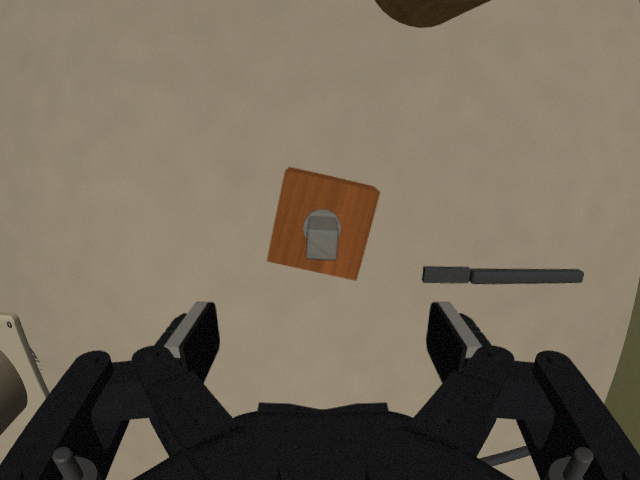

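The pin stands upright at (322,240), centred on the block. Its yaw is about 83°, so I'll turn slightly, descend and close.

To row units: 14.4 cm / 50 = 0.288, -0.16 cm / 50 = -0.0032, 0.044 rad / 3.1416 = 0.014.

Call:
{"method": "servo_tool", "body": {
  "plan": [-0.0032, 0, 0.08, 0, 0, 0.014, 8.5, -0.0032, 0, 0.16, 0, 0, 0.014, 8.5, -0.0032, 0, 0.24, 0, 0, 0.014, 8.5, -0.0032, 0, 0.288, 0, 0, 0.014, 8.5, -0.0032, 0, 0.288, 0, 0, 0.014, 4]
}}

```text
time: 3.65
tool_pos: [0.5325, 0.1931, 0.0549]
tcp_rot: [-2.357, -2.075, 0.006]
ft_force: [-0.1, -0.3, 0.9]
width: 0.811
finger_force: 0.0
```

Call:
{"method": "servo_tool", "body": {
  "plan": [0, 0, 0, 0, 0, 0, 3, 0, 0, 0, 0, 0, 0, 1.5, 0, 0, 0, 0, 0, 0, 1.5, 0, 0, 0, 0, 0, 0, 1.5, 0, 0, 0, 0, 0, 0, 1.5]
}}

```text
time: 4.28
tool_pos: [0.5351, 0.195, 0.0578]
tcp_rot: [2.356, 2.077, 0.003]
ft_force: [-1.1, -0.9, 5.8]
width: 0.252
finger_force: 59.4
```

```bash
python3 -c "
from h import *
s=sense();print(s['ft_force'],s['ft_torque'],s['width'])
to((.5356,.1984,.056),83)"
```

```text
[-1.1060391  -0.89775999  5.80207614] [-0.22318662  0.05659047 -0.02530768] 0.2517095932822279
to [0.34 0.01 0.18] [ 0.002 -0.001 -0.004] yaw 82.8
```

Call:
{"method": "servo_tool", "body": {
  "plan": [0, 0, -0.02, 0, 0, 0, 1.5, 0, 0, -0.04, 0, 0, 0, 1.5, 0, 0, -0.08, 0, 0, 0, 1.5, 0, 0, -0.14, 0, 0, 0, 1.5, 0, 0, -0.18, 0, 0, 0, 1.5]
}}

```text
time: 4.9
tool_pos: [0.5345, 0.195, 0.1482]
tcp_rot: [2.356, 2.077, 0.002]
ft_force: [0.1, 0.0, -3.3]
width: 0.251
finger_force: 58.8
```

Run:
```python
from h import *
for i in range(2):
    s=sense();print(s["time"],s["tool_pos"].round(4) if hasattr(s["tool_pos"],"round") else s["tool_pos"],s['ft_force'],s['ft_torque'],s['width'],s["finger_force"])
    if i==0:
        im,d=capture("wrist"); r=spotter.trace("pin","wrist"); print(r[0]["p"],r[0]["bbox"]) if r else print(None)
        m=camera_model("wrist")
cv2.imwrite("pics/w2.png",im[:,:,::-1])
to((.5187,-.0858,.16),83)
```

```text
4.9 [0.5345 0.195  0.1482] [ 0.07154016  0.03823131 -3.31028982] [-0.01774998  0.08622347 -0.02379012] 0.2505974844369316 58.831214904785156
0.76 [288.0, 256.1, 68.3, 119.2]
5.0 [0.5357 0.1954 0.149 ] [-0.25292094  0.67230338 -3.18246421] [ 0.0064221  -0.07963578 -0.00038355] 0.2473085374909878 58.905075788497925
to [-28.11   1.85  -1.15] [ 0.004 -0.002 -0.004] yaw 82.8
```

View pics/w2.png

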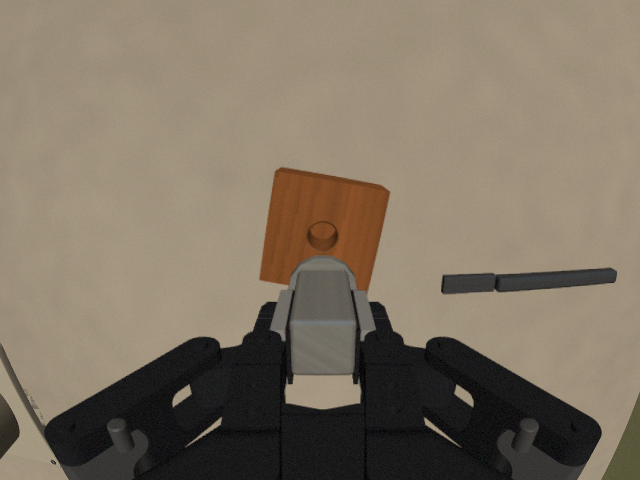

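The pin is held upright in the pads (318,320), and the block's hole at (322,236) is empty. I'll measure the pin's offset in the grip and also start the transit.

```bash
cat >> h.py <<'E'
def wcloud():
    m=camera_model("wrist"); im,d=capture("wrist")
    K=np.array(m["mtx"]);T=np.linalg.inv(m["extrinsics"])
    v,u=np.indices(d.shape); x=u-K[0,2]; y=v-K[1,2]; r=np.hypot(x,y); rho=d*np.tan(r/K[0,0])/np.maximum(r,1e-9)
    P=np.stack([rho*x,rho*y,d],-1)@T[:3,:3].T+T[:3,3]; P[d<=0]=np.nan
    return im,P
E
python3 - <<'E'
from h import *
s=sense(); M=R.from_rotvec(s["tcp_rot"])
im,P=wcloud(); r=spotter.trace("pin","wrist")[0]
Q=P[r["region"]]; Q=Q[~np.isnan(Q[:,0])]; Q=M.inv().apply(Q-s["tool_pos"])*1000
print(s["tool_pos"],len(Q),Q.min(0),Q.max(0))
for a,b in zip(np.arange(-60,60,5),np.arange(-55,65,5)):
    q=Q[(Q[:,2]>=a)&(Q[:,2]<b)]
    if len(q)>5: print(a,len(q),np.percentile(q[:,0],[2,50,98]).round(1),np.percentile(q[:,1],[2,50,98]).round(1))
E
```

```text
[0.5356531  0.19539021 0.1490411 ] 7409 [-143.40525558  -21.95550951  -39.86596169] [ 19.58350863  26.11776576 149.21334161]
-40 3778 [-6.3  5.7 14.7] [-9.7  0.4 10.7]
-35 403 [13.1 14.4 15. ] [-9.8  0.7 10.8]
-30 411 [13.5 14.5 15.1] [-9.7  0.4 10.7]
-25 325 [12.9 14.4 15. ] [-10.1   0.4  10.8]
-20 339 [13.1 14.5 15. ] [-9.9  0.4 10.8]
-15 265 [12.7 14.4 15. ] [-10.3  -0.   10.7]
-10 294 [12.2 14.5 15. ] [-10.3   0.4  10.9]
-5 217 [11.2 14.4 14.8] [-10.4   0.4  10.9]
0 246 [13.2 14.5 15. ] [-10.    0.4  10.8]
5 176 [13.4 14.4 14.8] [-9.9  0.8 11. ]
10 836 [ 4.3 14.9 19.2] [-14.4   0.4  15.2]
15 84 [10.9 17.8 19.2] [-13.3   0.6  13.1]
```

```bash
python3 -c "
from h import *
to((.5235,-.0897,.125),82.8)"
```

```text
to [-28.37   2.52   2.15] [ 0.001 -0.    -0.   ] yaw 82.8
```

To row units: -28.4 cm / 50 = -0.568, -24 cm / 50 = -0.48.

Call:
{"method": "servo_tool", "body": {
  "plan": [-0.12, 0.01, 0, 0, 0, 0, 1.5, -0.24, 0.02, 0.008, 0, 0, 0, 1.5, -0.36, 0.032, 0.016, 0, 0, 0, 1.5, -0.48, 0.042, 0.028, 0, 0, 0, 1.5, -0.568, 0.05, 0.044, 0, 0, 0, 1.5]
}}

```text
time: 5.72
tool_pos: [0.5222, -0.0922, 0.1231]
tcp_rot: [-2.357, -2.075, 0.002]
ft_force: [0.4, -0.2, -2.9]
width: 0.252
finger_force: 58.9
```

Call:
{"method": "servo_tool", "body": {
  "plan": [0, 0, 0, 0, 0, 0, 1.5, 0, 0, 0, 0, 0, 0, 1.5]
}}

```text
time: 5.98
tool_pos: [0.5226, -0.0898, 0.1235]
tcp_rot: [-2.356, -2.075, 0.001]
ft_force: [0.9, 0.0, -1.9]
width: 0.248
finger_force: 58.9
```

Run:
```python
from h import *
s=sense(); M=R.from_rotvec(s["tcp_rot"]); print(s["ft_force"])
im,P=wcloud(); 
Q=P.reshape(-1,3); Q=Q[~np.isnan(Q[:,0])]
Q=Q[(np.hypot(Q[:,0]-.5187,Q[:,1]+.1308)<.085)&(Q[:,2]>.052)&(Q[:,2]<.066)]
h=cv2.convexHull(Q[:,:2].astype(np.float32))[:,0]
x=np.linalg.lstsq(np.c_[2*h,np.ones(len(h))],(h**2).sum(1),rcond=None)[0]
print("fit",x[:2],np.sqrt(x[2]+x[:2]@x[:2]),cv2.minEnclosingCircle(Q[:,:2].astype(np.float32)),"z",np.median(Q[:,2]))
to((.5235,-.0897,.107),82.8); print(s["tool_pos"])
cv2.imwrite("pics/w3.png",im[:,:,::-1])
```

```text
[ 0.86693332  0.01591807 -1.93862417]
fit [ 0.51923803 -0.13147371] 0.06961302775679837 ((0.5189717411994934, -0.13137373328208923), 0.07028140127658844) z 0.05991703410158945
to [-0.03  0.07  1.67] [-0.001 -0.     0.   ] yaw 82.8
[ 0.52262014 -0.08980174  0.12347159]
```

View pics/w3.png

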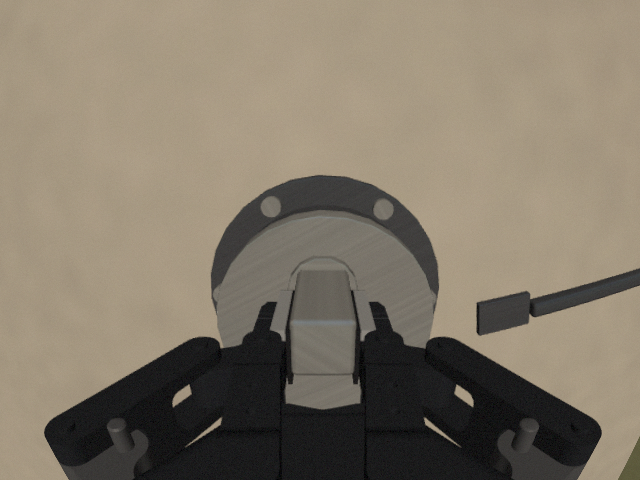

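The nose hangs over the plate near its far-left rim, with the plate's dark disc centred around (325,300). Now I'll lower gently to contact.

To row units: 1.7 cm / 50 = 0.034, 1.6 cm / 50 = 0.032.

Call:
{"method": "servo_tool", "body": {
  "plan": [-0.001, 0.002, 0.016, 0, 0, 0, 1.5, -0.001, 0.002, 0.028, 0, 0, 0, 1.5, -0.001, 0.002, 0.032, 0, 0, 0, 1.5, -0.001, 0.002, 0.033, 0, 0, 0, 1.5, -0.001, 0.002, 0.034, 0, 0, 0, 1.5]
}}

```text
time: 6.65
tool_pos: [0.5244, -0.0906, 0.1074]
tcp_rot: [2.357, 2.077, 0.0]
ft_force: [1.0, 0.3, -2.6]
width: 0.253
finger_force: 58.9
```

To row units: 0.05 cm / 50 = 0.001.

Call:
{"method": "servo_tool", "body": {
  "plan": [0, 0, 0.001, 0, 0, 0, 1.5, 0, 0, 0.001, 0, 0, 0, 1.5]
}}

```text
time: 6.9
tool_pos: [0.5243, -0.0907, 0.1069]
tcp_rot: [2.357, 2.077, 0.0]
ft_force: [-0.1, 0.6, -3.0]
width: 0.248
finger_force: 58.9
```

To row units: 0.05 cm / 50 = 0.001.

Call:
{"method": "servo_tool", "body": {
  "plan": [0, 0, 0.001, 0, 0, 0, 1.5, 0, 0, 0.001, 0, 0, 0, 1.5]
}}

```text
time: 7.15
tool_pos: [0.5242, -0.0907, 0.1063]
tcp_rot: [-2.357, -2.077, 0.0]
ft_force: [-0.8, 0.8, -3.4]
width: 0.253
finger_force: 58.9
```

To row units: 0.05 cm / 50 = 0.001.

Call:
{"method": "servo_tool", "body": {
  "plan": [0, 0, 0.001, 0, 0, 0, 1.5, 0, 0, 0.001, 0, 0, 0, 1.5]
}}

```text
time: 7.4
tool_pos: [0.5243, -0.0907, 0.1058]
tcp_rot: [2.357, 2.077, 0.0]
ft_force: [0.2, 1.0, -2.5]
width: 0.249
finger_force: 58.9
```

To row units: 0.05 cm / 50 = 0.001.

Call:
{"method": "servo_tool", "body": {
  "plan": [0, 0, 0.001, 0, 0, 0, 1.5, 0, 0, 0.001, 0, 0, 0, 1.5]
}}

```text
time: 7.65
tool_pos: [0.5243, -0.0907, 0.1056]
tcp_rot: [2.357, 2.077, 0.0]
ft_force: [-1.4, 0.4, 3.0]
width: 0.25
finger_force: 59.7
```

To row units: 0.03 cm / 50 = 0.0006.

Call:
{"method": "servo_tool", "body": {
  "plan": [0, 0, 0.0006, 0, 0, 0, 1.5, 0, 0, 0.0006, 0, 0, 0, 1.5]
}}

```text
time: 7.9
tool_pos: [0.5244, -0.0907, 0.1055]
tcp_rot: [2.357, 2.077, 0.0]
ft_force: [-2.7, 0.1, 6.4]
width: 0.25
finger_force: 60.2
```

Run:
```python
from h import *
s=sense(); print(s["ft_force"],s["ft_torque"],s["tool_pos"])
a=np.radians(np.arange(0,361,12.5)); p=4.5*np.c_[np.cos(a),np.sin(a)]
for k,d in enumerate(np.diff(p,axis=0)): print(k,d.round(2),end="; ")
```

```text
[-2.70241029  0.1151853   6.43992095] [ 0.1079063   0.54657371 -0.03377325] [ 0.52435383 -0.09070081  0.10554905]
0 [-0.11  0.97]; 1 [-0.31  0.93]; 2 [-0.51  0.84]; 3 [-0.68  0.71]; 4 [-0.81  0.54]; 5 [-0.91  0.36]; 6 [-0.97  0.15]; 7 [-0.98 -0.06]; 8 [-0.94 -0.27]; 9 [-0.86 -0.47]; 10 [-0.74 -0.65]; 11 [-0.58 -0.79]; 12 [-0.39 -0.9 ]; 13 [-0.19 -0.96]; 14 [ 0.02 -0.98]; 15 [ 0.23 -0.95]; 16 [ 0.43 -0.88]; 17 [ 0.61 -0.76]; 18 [ 0.76 -0.61]; 19 [ 0.88 -0.43]; 20 [ 0.95 -0.23]; 21 [ 0.98 -0.02]; 22 [0.96 0.19]; 23 [0.9  0.39]; 24 [0.79 0.58]; 25 [0.65 0.74]; 26 [0.47 0.86]; 27 [0.27 0.94];
```

To row units: 0.97 cm / 50 = 0.0194, 0.65 cm / 50 = 0.013.

Call:
{"method": "servo_tool", "body": {
  "plan": [-0.0006, 0.0064, 0, 0, 0, 0, 1.5, -0.0012, 0.013, 0, 0, 0, 0, 1.5, -0.0022, 0.0194, 0, 0, 0, 0, 1.5, -0.0022, 0.0194, 0, 0, 0, 0, 1.5]
}}

```text
time: 8.4
tool_pos: [0.5323, -0.0926, 0.1054]
tcp_rot: [-2.355, -2.075, 0.003]
ft_force: [-6.1, 2.0, 10.7]
width: 0.247
finger_force: 60.6
```

To row units: 0.93 cm / 50 = 0.0186, -0.02 cm / 50 = -0.0004.

Call:
{"method": "servo_tool", "body": {
  "plan": [-0.002, 0.0062, -0.0004, 0, 0, 0, 1.5, -0.004, 0.0124, -0.0004, 0, 0, 0, 1.5, -0.0062, 0.0186, -0.0004, 0, 0, 0, 1.5, -0.0062, 0.0186, -0.0004, 0, 0, 0, 1.5]
}}

```text
time: 8.9
tool_pos: [0.5417, -0.0969, 0.1055]
tcp_rot: [-2.356, -2.076, 0.002]
ft_force: [-4.7, 1.9, 8.5]
width: 0.248
finger_force: 60.2
```

To row units: 0.84 cm / 50 = 0.0168, 0.56 cm / 50 = 0.0112.

Call:
{"method": "servo_tool", "body": {
  "plan": [-0.0034, 0.0056, 0, 0, 0, 0, 1.5, -0.0068, 0.0112, 0, 0, 0, 0, 1.5, -0.0102, 0.0168, 0, 0, 0, 0, 1.5, -0.0102, 0.0168, 0, 0, 0, 0, 1.5]
}}

```text
time: 9.4
tool_pos: [0.5498, -0.103, 0.1055]
tcp_rot: [-2.356, -2.076, 0.001]
ft_force: [-3.2, 2.4, 6.6]
width: 0.248
finger_force: 60.1
```

To row units: 0.71 cm / 50 = 0.0142, -0.68 cm / 50 = -0.0136.

Call:
{"method": "servo_tool", "body": {
  "plan": [-0.0046, 0.0048, 0, 0, 0, 0, 1.5, -0.0092, 0.0096, 0, 0, 0, 0, 1.5, -0.0136, 0.0142, 0, 0, 0, 0, 1.5, -0.0136, 0.0142, 0, 0, 0, 0, 1.5]
}}

```text
time: 9.9
tool_pos: [0.5562, -0.1107, 0.1055]
tcp_rot: [-2.357, -2.076, -0.0]
ft_force: [-2.3, 2.1, 5.3]
width: 0.246
finger_force: 60.0
```

To row units: -0.81 cm / 50 = -0.0162, 0.02 cm / 50 = 0.0004.

Call:
{"method": "servo_tool", "body": {
  "plan": [-0.0054, 0.0036, 0.0004, 0, 0, 0, 1.5, -0.0108, 0.0072, 0.0004, 0, 0, 0, 1.5, -0.0162, 0.0108, 0.0004, 0, 0, 0, 1.5, -0.0162, 0.0108, 0.0004, 0, 0, 0, 1.5]
}}

```text
time: 10.4
tool_pos: [0.561, -0.1193, 0.1056]
tcp_rot: [-2.357, -2.077, -0.001]
ft_force: [-1.6, 2.1, 6.0]
width: 0.254
finger_force: 60.1
```

To row units: -0.91 cm / 50 = -0.0182, -0.6 cm / 50 = -0.012.

Call:
{"method": "servo_tool", "body": {
  "plan": [-0.006, 0.0024, 0.0004, 0, 0, 0, 1.5, -0.012, 0.0048, 0.0004, 0, 0, 0, 1.5, -0.0182, 0.0072, 0.0004, 0, 0, 0, 1.5, -0.0182, 0.0072, 0.0004, 0, 0, 0, 1.5]
}}

```text
time: 10.9
tool_pos: [0.5637, -0.1288, 0.1056]
tcp_rot: [2.357, 2.077, 0.002]
ft_force: [-0.9, 3.3, 5.3]
width: 0.248
finger_force: 60.2
```

To row units: -0.97 cm / 50 = -0.0194, -0.65 cm / 50 = -0.013.

Call:
{"method": "servo_tool", "body": {
  "plan": [-0.0064, 0.001, 0.0004, 0, 0, 0, 1.5, -0.013, 0.002, 0.0004, 0, 0, 0, 1.5, -0.0194, 0.003, 0.0004, 0, 0, 0, 1.5, -0.0194, 0.003, 0.0004, 0, 0, 0, 1.5]
}}

```text
time: 11.4
tool_pos: [0.5644, -0.1387, 0.1055]
tcp_rot: [2.357, 2.076, 0.003]
ft_force: [-0.1, 3.3, 7.4]
width: 0.247
finger_force: 60.2
```

To row units: -0.98 cm / 50 = -0.0196, -0.66 cm / 50 = -0.0132.

Call:
{"method": "servo_tool", "body": {
  "plan": [-0.0066, -0.0006, 0, 0, 0, 0, 1.5, -0.0132, -0.0012, 0, 0, 0, 0, 1.5, -0.0196, -0.0024, 0, 0, 0, 0, 1.5, -0.0196, -0.0024, 0, 0, 0, 0, 1.5]
}}

```text
time: 11.9
tool_pos: [0.5624, -0.1485, 0.1056]
tcp_rot: [2.356, 2.075, 0.003]
ft_force: [0.7, 1.9, 6.5]
width: 0.25
finger_force: 60.0
```

To row units: -0.94 cm / 50 = -0.0188, -0.62 cm / 50 = -0.0124.

Call:
{"method": "servo_tool", "body": {
  "plan": [-0.0062, -0.0018, 0, 0, 0, 0, 1.5, -0.0124, -0.0036, 0, 0, 0, 0, 1.5, -0.0188, -0.0054, 0, 0, 0, 0, 1.5, -0.0188, -0.0054, 0, 0, 0, 0, 1.5]
}}

```text
time: 12.4
tool_pos: [0.5586, -0.1576, 0.1056]
tcp_rot: [2.356, 2.075, 0.004]
ft_force: [1.6, 2.7, 3.9]
width: 0.25
finger_force: 60.0
```

To row units: -0.86 cm / 50 = -0.0172, -0.57 cm / 50 = -0.0114.

Call:
{"method": "servo_tool", "body": {
  "plan": [-0.0058, -0.0032, 0.0006, 0, 0, 0, 1.5, -0.0114, -0.0062, 0.0006, 0, 0, 0, 1.5, -0.0172, -0.0094, 0.0006, 0, 0, 0, 1.5, -0.0172, -0.0094, 0.0006, 0, 0, 0, 1.5]
}}

```text
time: 12.9
tool_pos: [0.5533, -0.1656, 0.1056]
tcp_rot: [2.355, 2.075, 0.004]
ft_force: [1.6, 2.1, 5.9]
width: 0.253
finger_force: 60.1
```

To row units: -0.72 cm / 50 = -0.0144, -0.68 cm / 50 = -0.0136.

Call:
{"method": "servo_tool", "body": {
  "plan": [-0.0046, -0.0048, 0.0002, 0, 0, 0, 1.5, -0.0092, -0.0096, 0.0002, 0, 0, 0, 1.5, -0.0136, -0.0144, 0.0002, 0, 0, 0, 1.5, -0.0136, -0.0144, 0.0002, 0, 0, 0, 1.5]
}}

```text
time: 13.4
tool_pos: [0.5456, -0.1717, 0.1055]
tcp_rot: [2.354, 2.074, 0.005]
ft_force: [1.6, 1.1, 6.6]
width: 0.249
finger_force: 60.1
```

Call:
{"method": "servo_tool", "body": {
  "plan": [-0.0038, -0.0052, 0, 0, 0, 0, 1.5, -0.0076, -0.0106, 0, 0, 0, 0, 1.5, -0.0114, -0.016, 0, 0, 0, 0, 1.5, -0.0114, -0.016, 0, 0, 0, 0, 1.5]
}}

```text
time: 13.9
tool_pos: [0.5333, -0.1759, 0.1034]
tcp_rot: [-2.355, -2.075, 0.003]
ft_force: [-0.6, -0.7, -2.4]
width: 0.251
finger_force: 59.0
```

Force fell to the bare pin weight and the tool sank 2 mm, so the nose is in the socket. I'll feel my way down.

To row units: 0.2 cm / 50 = 0.004, 0.1 cm / 50 = 0.002.

Call:
{"method": "servo_tool", "body": {
  "plan": [0, 0, 0.002, 0, 0, 0, 1.5, 0, 0, 0.004, 0, 0, 0, 1.5, 0, 0, 0.004, 0, 0, 0, 1.5]
}}

```text
time: 14.28
tool_pos: [0.5346, -0.1759, 0.102]
tcp_rot: [-2.356, -2.077, 0.0]
ft_force: [0.5, 0.3, -1.3]
width: 0.249
finger_force: 59.0
```

To row units: 0.15 cm / 50 = 0.003, 0.1 cm / 50 = 0.002.

Call:
{"method": "servo_tool", "body": {
  "plan": [0, 0, 0.002, 0, 0, 0, 1.5, 0, 0, 0.003, 0, 0, 0, 1.5, 0, 0, 0.003, 0, 0, 0, 1.5]
}}

```text
time: 14.65
tool_pos: [0.5348, -0.176, 0.1007]
tcp_rot: [-2.357, -2.077, -0.0]
ft_force: [-0.3, 0.0, -1.6]
width: 0.249
finger_force: 59.0
```

Call:
{"method": "servo_tool", "body": {
  "plan": [0, 0, 0.002, 0, 0, 0, 1.5, 0, 0, 0.003, 0, 0, 0, 1.5, 0, 0, 0.003, 0, 0, 0, 1.5]
}}

```text
time: 15.02
tool_pos: [0.5348, -0.176, 0.0992]
tcp_rot: [2.357, 2.077, 0.0]
ft_force: [0.2, -0.2, -2.3]
width: 0.248
finger_force: 59.0
```

Call:
{"method": "servo_tool", "body": {
  "plan": [0, 0, 0.002, 0, 0, 0, 1.5, 0, 0, 0.003, 0, 0, 0, 1.5, 0, 0, 0.003, 0, 0, 0, 1.5]
}}

```text
time: 15.4
tool_pos: [0.5348, -0.176, 0.0977]
tcp_rot: [2.357, 2.077, 0.0]
ft_force: [-0.1, 1.0, -1.2]
width: 0.249
finger_force: 59.0
```

Depth is about 8 mm with no contact yet.

To row units: 0.1 cm / 50 = 0.002.

Call:
{"method": "servo_tool", "body": {
  "plan": [0, 0, 0.002, 0, 0, 0, 1.5, 0, 0, 0.002, 0, 0, 0, 1.5, 0, 0, 0.002, 0, 0, 0, 1.5]
}}

```text
time: 15.78
tool_pos: [0.5348, -0.176, 0.0967]
tcp_rot: [2.357, 2.077, 0.0]
ft_force: [0.0, -0.4, -1.5]
width: 0.25
finger_force: 59.0
```

To row units: 0.15 cm / 50 = 0.003, 0.1 cm / 50 = 0.002.

Call:
{"method": "servo_tool", "body": {
  "plan": [0, 0, 0.002, 0, 0, 0, 1.5, 0, 0, 0.003, 0, 0, 0, 1.5, 0, 0, 0.003, 0, 0, 0, 1.5]
}}

```text
time: 16.15
tool_pos: [0.5349, -0.176, 0.0952]
tcp_rot: [2.357, 2.077, 0.0]
ft_force: [1.0, 0.1, -1.2]
width: 0.25
finger_force: 59.0
```

To row units: 0.3 cm / 50 = 0.006, 0.2 cm / 50 = 0.004.

Call:
{"method": "servo_tool", "body": {
  "plan": [0, 0, 0.002, 0, 0, 0, 1.5, 0, 0, 0.004, 0, 0, 0, 1.5, 0, 0, 0.006, 0, 0, 0, 1.5, 0, 0, 0.006, 0, 0, 0, 1.5]
}}

```text
time: 16.65
tool_pos: [0.5348, -0.176, 0.0922]
tcp_rot: [2.357, 2.077, 0.0]
ft_force: [0.6, 0.8, -1.3]
width: 0.25
finger_force: 59.0
```

To row units: 0.6 cm / 50 = 0.012, 0.45 cm / 50 = 0.009.

Call:
{"method": "servo_tool", "body": {
  "plan": [0, 0, 0.003, 0, 0, 0, 1.5, 0, 0, 0.006, 0, 0, 0, 1.5, 0, 0, 0.009, 0, 0, 0, 1.5, 0, 0, 0.012, 0, 0, 0, 1.5, 0, 0, 0.012, 0, 0, 0, 1.5]
}}

```text
time: 17.27
tool_pos: [0.5348, -0.176, 0.0861]
tcp_rot: [-2.357, -2.077, 0.0]
ft_force: [0.7, -0.0, -0.9]
width: 0.247
finger_force: 59.1
```

Call:
{"method": "servo_tool", "body": {
  "plan": [0, 0, 0.003, 0, 0, 0, 1.5, 0, 0, 0.006, 0, 0, 0, 1.5, 0, 0, 0.009, 0, 0, 0, 1.5, 0, 0, 0.012, 0, 0, 0, 1.5, 0, 0, 0.013, 0, 0, 0, 1.5]
}}

```text
time: 17.9
tool_pos: [0.5348, -0.176, 0.0796]
tcp_rot: [-2.357, -2.077, 0.0]
ft_force: [-0.2, -0.8, -0.9]
width: 0.255
finger_force: 59.1
```

To row units: 0.23 cm / 50 = 0.0046, 0.2 cm / 50 = 0.004.

Call:
{"method": "servo_tool", "body": {
  "plan": [0, 0, 0.002, 0, 0, 0, 1.5, 0, 0, 0.0036, 0, 0, 0, 1.5, 0, 0, 0.004, 0, 0, 0, 1.5, 0, 0, 0.0046, 0, 0, 0, 1.5, 0, 0, 0.0046, 0, 0, 0, 1.5]
}}

```text
time: 18.52
tool_pos: [0.5348, -0.176, 0.0778]
tcp_rot: [2.357, 2.077, 0.0]
ft_force: [-1.4, 1.1, 5.6]
width: 0.255
finger_force: 59.8
```

The collar seats at 0.0778, as predicted. I'll press slightly, then release.

To row units: 0.03 cm / 50 = 0.0006.

Call:
{"method": "servo_tool", "body": {
  "plan": [0, 0, 0.0006, 0, 0, 0, 1.5, 0, 0, 0.0006, 0, 0, 0, 1.5, 0, 0, 0, 0, 0, 0, 1.5]
}}

```text
time: 18.9
tool_pos: [0.5348, -0.176, 0.0778]
tcp_rot: [2.357, 2.077, 0.0]
ft_force: [-1.8, 0.7, 3.7]
width: 0.25
finger_force: 60.0
```

Call:
{"method": "servo_tool", "body": {
  "plan": [0, 0, 0, 0, 0, 0, 3.5, 0, 0, 0, 0, 0, 0, 4.5, 0, 0, 0, 0, 0, 0, 5, 0, 0, 0, 0, 0, 0, 5, 0, 0, 0, 0, 0, 0, 5]
}}

```text
time: 19.52
tool_pos: [0.5348, -0.176, 0.0774]
tcp_rot: [-2.357, -2.077, 0.0]
ft_force: [-0.1, -0.4, -0.3]
width: 0.585
finger_force: 0.0
```

To row units: -13 cm / 50 = -0.26, -9 cm / 50 = -0.18.

Call:
{"method": "servo_tool", "body": {
  "plan": [0, 0, -0.04, 0, 0, 0, 5, 0, 0, -0.1, 0, 0, 0, 5, 0, 0, -0.18, 0, 0, 0, 5, 0, 0, -0.26, 0, 0, 0, 5, 0, 0, -0.26, 0, 0, 0, 5]
}}

```text
time: 20.15
tool_pos: [0.5368, -0.1767, 0.2107]
tcp_rot: [2.353, 2.073, 0.005]
ft_force: [0.5, 0.9, -0.3]
width: 0.588
finger_force: 0.0
```

Run:
```python
from h import *
im,P=wcloud(); print(sense()["ft_force"])
r=spotter.trace("pin","wrist")
Q=P[r[0]["region"]]; Q=Q[~np.isnan(Q[:,0])]; t=Q[Q[:,2]>.105]
print(r[0]["p"],np.percentile(Q[:,2],[2,50,98]),t.mean(0),t[:,2].min(),cv2.minAreaRect(t[t[:,2]>.112][:,:2].astype(np.float32)),"n",len(t))
T=t[t[:,2]>.112]; c=T-T.mean(0); print("normal",np.linalg.svd(c,full_matrices=False)[2][2])
cv2.imwrite("pics/w4.png",im[:,:,::-1])
```

```text
[-0.69071921 -0.29870937 -0.20278003]
0.92 [0.06413606 0.1150064  0.11703549] [ 0.53614932 -0.17100172  0.11510906] 0.10507991319550389 ((0.5357932448387146, -0.1721719354391098), (0.021438278257846832, 0.021235469728708267), 83.30613708496094) n 1104
normal [0.00558447 0.03032545 0.99952448]
```

View pics/w4.png

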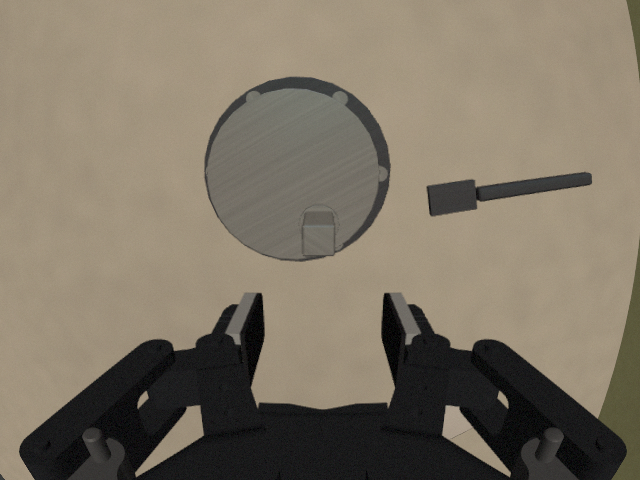

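The pin stands upright on the plate at (319,235). Its collar is down with the top at about 115 mm (116 mm expected), and the gripper is clear.

```bash
python3 -c "
from workcell import env
print(env.hand_in())"
```

```text
the job is handed in; nothing more can be done
None
```

The stop pin is in the hidden socket, pushed fully home and upright with its collar on the plate, and let go; the highest force reading was about 11 N, nothing else was disturbed, and I handed the job in at about 20 s.

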